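Close up a soap display and lock its follower

TASK

The boxed soaps stand loosely in the display rack. Loosen the thumb screw on the follower's collar, slide the follower along its rod until the row is packed together and presses firmly but gently (about 10 N) into the sprung end plate, and tighten the thumb screw again so that the follower stays there by itself, holding the row snug. Do not crush the soaps, knock any over, or disturb the things standing around.

Things in the scene. Friction and masses are not known exactly. Their poses are not given: they have to be found in the camera images.
- rack: Wooden display rack fixed to the counter, 400 mm long (y axis), 150 mm wide (x -53 to +97), base 12 mm thick; origin under the middle of its trough. Place and yaw vary. In the trough (72 mm wide, along y, walls 22 mm high) stand five alike soap boxes with gaps up to 9 mm. Beside it, at x = +68 mm, a 16 mm steel rod runs along y, 65 mm above the counter, between two posts.
- row_end (a point): A point of the rack at the +y end of the trough, 45 mm above the counter. Near it, the face of a sprung aluminium plate ends the row; a wooden end stop stands behind it. The plate gives way towards +y by up to 12 mm, at 4 N per mm. The end stop's setting varies: its face is up to 22 mm to either side (along y) of this point and is not measured, so where the row gets tight must be felt.
- follower: Steel collar (38 mm wide, 34 mm long, top 90 mm above the counter) sliding on the rod along the rack's y only, with an aluminium pusher plate (6 mm thick) reaching sideways (-x) across the trough. Origin on the rod axis in the plate's pressing face, which looks to +y; axes as the rack's. Screw tight: clamped, do not force it. Loose: 1 to 3 N of friction; a pressed row springs it back if let go.
- screw_grip (a point): Middle of the wing head of the brass thumb screw upright on the collar, 20 mm behind (-y) the pressing face, 115 mm above the counter. The wing is a flat upright plate 44 mm long (this point's y axis), 10 mm thick (x), 26 mm high (z, up). The collar's top is 25 mm below this point. Grip it from above across the 10 mm, to turn the screw and to push the follower along.
- screw (a joint): Turn of the thumb screw in rad: 0 is tight (it starts at 0 to 0.25), growing counter-clockwise seen from above as it loosens; its rise is too small to matter. It lets go of the rod at about 0.8; 0.9 or more is loose, below 0.5 is tight again; it turns between -0.2 and 2.1. Turning takes 0.1 N m when loose, up to about 0.7 N m when tight.
- soap5: The soap box nearest the follower: paper box with a brown band, 66 mm (x) by 26 mm (y, along the row) by 76 mm high, 50 to 80 g, like the other four; origin in the middle of its underside, on the trough floor 12 mm above the counter.
- bottle: Bystander: amber glass bottle, 60 mm diameter, 160 mm high; origin under its middle.
- tumbler: Bystander: green glass tumbler, 72 mm diameter, 90 mm high; origin under its middle.
- tin: Bystander: tin can, 70 mm diameter, 60 mm high; origin under its middle.
Not all that is in view belongs to the job. What is shaped like the soap5 but blue or turquoise is not meant.

How it is judged:
On the way, in this order (a step that is already met when the one before it is completed fails the run):
1. the thumb screw is loosened (0.9 rad or more) before the follower is moved (less than 8 mm) (value of joint screw above 0.9 rad and distance of follower from where it was at the start of the episode below 0.008 m), for 0.1 s.
2. with the screw loose (above 0.8 rad), the follower presses on the nearest soap box with more than 5 N (value of joint screw above 0.8 rad and contact force between follower and soap5 above 5 N), for 0.2 s.
At the end, for the whole second after the job is handed in: The screw is tight again (below 0.5 rad) and the follower, let go, holds the row pressed: it presses on the nearest soap box with 4 to 15 N, the box stands upright (within 0.1 rad), and all is at rest (value of joint screw below 0.5 rad and contact force between follower and soap5 between 4 and 15 N and angle between soap5's own z axis and vertical below 0.1 rad and linear speed of each of soap5, follower below 0.01 m/s); the robot touches nothing.
It fails at once if the soap boxes are crushed: the follower presses on the nearest one with more than 20 N (contact force between follower and soap5 above 20 N).
It fails at once if the nearest soap box is tipped by more than 0.35 rad (angle between soap5's own z axis and vertical above 0.35 rad).
It fails at once if the robot presses on the nearest soap box itself with more than 5 N (contact force between the arm and soap5 above 5 N).
It fails at once if a bystander is moved by more than 30 mm (distance of any of bottle, tumbler, tin from where it was at the start of the episode above 0.03 m).
It also fails if it takes over 54 s, if anything falls off the work surface, if the arm or the gripper's body presses on something with over 40 N, if the wrist force passes 120 N, or if a joint passes its speed limit or range.

ROBOT

A 6-joint arm with a two-finger parallel gripper is mounted at the origin on the work surface. World frame = base frame: x ahead of the robot, y to its left, z up, the work surface at z = 0. Lengths are in m, angles in rad, forces in N, time in s.
With the tool pointing down it reaches from about 0.35 to 1 m from the base axis. Payload 7.1 kg.
Tool frame: the origin (TCP) lies between the finger pads; the fingertips stand 22 mm ahead of it and the grasp point (between the pads) lies 3 mm ahead of it; z points along the fingers, y is the line along which they close (so a half turn about z gives the same grasp; the last joint's range is limited). The gripper opens to 85 mm and grips with 20 to 120 N. Pads are 22 mm wide; open, the fingers measure 114 mm over their backs; the gripper's body (76 mm by 85 mm) begins 54 mm behind the grasp point. The pads swing forward as they close: fully open they stand 13 mm farther back than shut.
Start: joints at [-1.292, 0.423, 1.63, -0, 1.089, -0.019], TCP at [0.183, -0.597, 0.232] pointing down, gripper open.
Joint ranges: [-3, 3], [-0.9, 2.11], [0.09, 2.58], [-1.31, 4.45], [0.11, 2.69], [-2.54, 2.54]. Speed limits (rad/s): [2.39, 2.39, 3.01, 3.14, 3.14, 3.14].

INTERFACE

Orientations are given as a rotation vector (axis times angle).
In Python, from rig import manip gives the robot as it stands. The module is installed in compiled form; this text tells all that it offers. Calls block until the motion is done:
- manip.move_to(position, orientation): joint-space move of the TCP to a pose.
- manip.servo_line(position, orientation=None, rate=0.15): straight line of the TCP; orientation=None keeps the orientation; rate is the mean speed in m/s.
- manip.set_joints(angles): joint-space move.
- manip.command_gripper(opening, f_grip=None): finger opening in m; f_grip is the grip in N (None keeps the last); returns when the fingers have stopped.
- manip.hold(seconds).
- manip.solve_ik(position, orientation): joint angles nearest the present ones, or None.
- manip.camera(name): name is "scene" or "side" or "wrist"; returns a dict with "image" (480x640x3 uint8, red, green, blue), "fx", "fy", "cx", "cy" (pixels), "k1" (the pictures are not rectified: a ray, as slopes to the right and down, at radius r is drawn at 1 + k1 r^2 times it, then the intrinsics apply), "cam_to_world" (4x4, takes a point from camera to world coordinates); the wrist camera has in their place "mount" (4x4, takes a point from camera to tool coordinates, whose origin is the TCP and whose axes are the flange's). Camera axes: x right, y down, z forward; pixel columns grow to the right and rows downward; lengths in m; the calibration is good to about 2 mm. A picture is of the moment at which its call begins: read the wrist's pose just before it. There is no depth.
A pose or a line that the arm cannot do raises manip.IKError and nothing moves.
- manip.sign_off(): hands the job in; it is judged then, once.
Readings, each from a call of its own:
- manip.get_time(): time.
- manip.get_joint_positions(): joint angles.
- manip.get_joint_vel(): joint speeds.
- manip.get_tau(): joint torques, N m.
- manip.get_position(): TCP position.
- manip.get_ee_rot(): TCP orientation.
- manip.get_contact_force(): force on the tool from outside, world axes, zero at the start.
- manip.get_torque(): the same for the moment, N m.
- manip.get_width(): finger opening in m.
- manip.get_grip_force(): force on a finger pad.
Only numpy, scipy, OpenCV 4.12 (cv2) and the standard library are available. Lean on these libraries where they do the work, as an engineer would, in place of code of your own. Each camera call takes 0.05 s, during which the arm holds its last target. There are 200 camera calls.

## Working session

There is one attempt and no reset: what is moved stays moved. The work goes in short steps, each a Python script; the robot and the scene stay as the last script left them, time stands still between calls to the robot, and variables do not carry over. Pictures are saved under pics/ and viewed, at most 10 in all, crops included, and the job is handed in when it is done.

```bash
mkdir -p pics; cat > h.py <<'E'
import numpy as np, cv2
from rig import manip
from scipy.spatial.transform import Rotation as R
def snap(n,f):
    p=np.array(manip.get_position()); r=np.array(manip.get_ee_rot())
    c=manip.camera(n); cv2.imwrite('pics/'+f+'.png',c['image'][:,:,::-1])
    T=c.get('cam_to_world')
    if T is None:
        W=np.eye(4); W[:3,:3]=R.from_rotvec(r).as_matrix(); W[:3,3]=p; T=W@np.array(c['mount'])
    d=dict(T=np.array(T),K=[c[k] for k in('fx','fy','cx','cy','k1')])
    np.savez('pics/'+f+'.npz',**d)
def ray(f,u,v):
    d=np.load('pics/'+f+'.npz'); fx,fy,cx,cy,k1=d['K']; T=d['T']
    x=np.array([(u-cx)/fx,(v-cy)/fy]); s=x.copy()
    for _ in range(20): s=x/(1+k1*(s@s))
    return T[:3,3],T[:3,:3]@np.array([s[0],s[1],1])
def atz(f,u,v,z):
    o,d=ray(f,u,v); return o+d*(z-o[2])/d[2]
def proj(f,P):
    d=np.load('pics/'+f+'.npz'); fx,fy,cx,cy,k1=d['K']; T=d['T']
    p=T[:3,:3].T@(np.array(P)-T[:3,3]); s=p[:2]/p[2]; s=s*(1+k1*(s@s))
    return fx*s[0]+cx,fy*s[1]+cy
E
python3 - <<'E'
from h import *
for n in('scene','side'): snap(n,n+'0'); d=np.load('pics/%s0.npz'%n); print(d['T'].round(3),d['K'])
print(manip.get_time(),manip.get_ee_rot())
E
```

```text
[[ 0.676  0.623 -0.393  1.063]
 [ 0.737 -0.565  0.371 -0.468]
 [ 0.009 -0.54  -0.842  1.172]
 [ 0.     0.     0.     1.   ]] [ 5.36439665e+02  5.36439665e+02  3.15184821e+02  2.49937874e+02
 -7.58616140e-02]
[[ 0.996 -0.065  0.059  0.493]
 [-0.085 -0.549  0.831 -1.239]
 [-0.022 -0.833 -0.553  0.945]
 [ 0.     0.     0.     1.   ]] [ 5.67110555e+02  5.67110555e+02  3.10521091e+02  2.35808841e+02
 -1.57211509e-01]
0.1 [-3.10540827e+00 -4.65821008e-01  2.88150504e-04]
```

View pics/scene0.png

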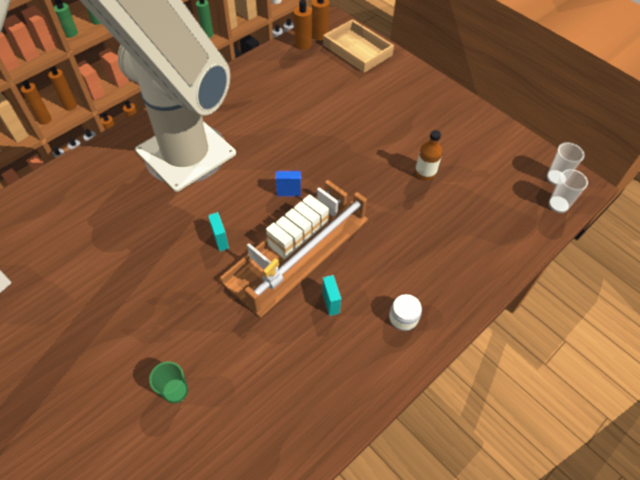

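View pics/side0.png

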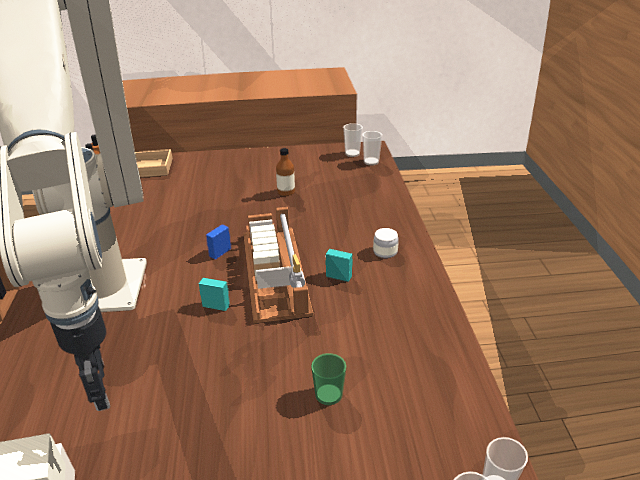

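The rack runs mostly along world +y. The yellow wing screw is near (271,267) in scene and (296,265) in side. The post tops at the rod ends are near (252,292) and (361,200) in scene. I'll enlarge both.

```bash
python3 - <<'E'
from h import *
a=cv2.imread('pics/scene0.png')[175:315,215:375]; b=cv2.imread('pics/side0.png')[200:330,225:345]
a=cv2.resize(a,None,fx=2.5*1.0,fy=2.5,interpolation=2); b=cv2.resize(b,None,fx=3,fy=3,interpolation=2)
o=np.zeros((400,780,3),np.uint8); o[:a.shape[0],:a.shape[1]]=a; o[:b.shape[0],410:410+b.shape[1]]=b
cv2.imwrite('pics/c.png',o)
# rough
for s,e in [((271,267),(296,265))]:
    o1,d1=ray('scene0',*s);o2,d2=ray('side0',*e)
    t=np.linalg.lstsq(np.c_[d1,-d2],o2-o1,rcond=None)[0]; print(o1+d1*t[0],o2+d2*t[1])
E
```

```text
[ 0.53292491 -0.10754595  0.11026462] [ 0.53506701 -0.10870872  0.10880072]
```

View pics/c.png

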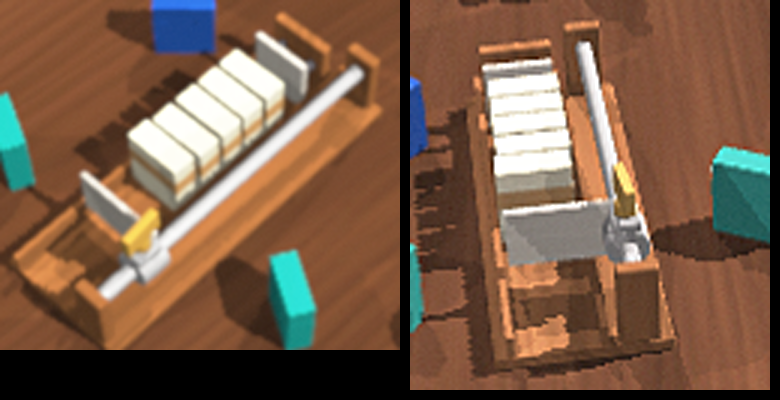

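The wing is at about (0.534,-0.108,0.11), which matches the stated 0.115 height. Next I compute the rod yaw, then move above the wing for a wrist view.

```bash
cat >> h.py <<'E'
def down(yaw):  # tool z down, tool y along world angle yaw
    y=np.array([np.cos(yaw),np.sin(yaw),0]); z=np.array([0,0,-1.]); x=np.cross(y,z)
    return R.from_matrix(np.c_[x,y,z]).as_rotvec()
E
python3 - <<'E'
from h import *
a=atz('scene0',259,291.8,.065);b=atz('scene0',357.8,205,.065);print(a,b)
d=b-a; yaw=np.arctan2(-d[0],d[1]); print('rack yaw',yaw, np.linalg.norm(d))
o1,d1=ray('scene0',271.4,267.4);o2,d2=ray('side0',296.7,263.3)
t=np.linalg.lstsq(np.c_[d1,-d2],o2-o1,rcond=None)[0]; w=(o1+d1*t[0]+o2+d2*t[1])/2; print(w)
cur=np.array(manip.get_joint_positions())
for yy in(yaw,yaw+np.pi): print(yy,manip.solve_ik([w[0],w[1],.27],down(yy)))
manip.move_to([w[0]-0.0,w[1],.27],down(yaw))
snap('wrist','w1'); print(manip.get_time(),manip.get_position()); print(np.load('pics/w1.npz')['T'].round(3), proj('w1',[w[0],w[1],.115]))
E
```

```text
[ 0.54320926 -0.15633029  0.065     ] [0.51787267 0.19498089 0.065     ]
rack yaw 0.07199544176074694 0.35222363336600016
[ 0.53673929 -0.1091409   0.1144288 ]
0.07199544176074694 [-2.22333622e-01  2.65726624e-01  1.76637445e+00 -4.44089210e-16
  1.10949158e+00 -2.94329064e-01]
3.21358809535054 None
2.3167 [ 0.53663348 -0.10996164  0.2699131 ]
[[ 0.997  0.067  0.022  0.531]
 [ 0.071 -0.944 -0.323 -0.027]
 [-0.001  0.324 -0.946  0.412]
 [ 0.     0.     0.     1.   ]] (np.float64(320.2298575828037), np.float64(227.78754115912292))
```

View pics/w1.png

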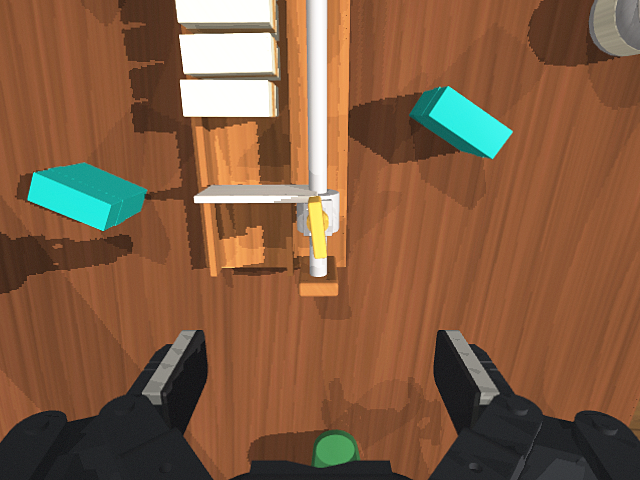

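Wrist view: wing from about (316,198) to (320,258), with the collar around (318,212). The rod is vertical in the image, so the yaw fits. I'll enlarge the wing.

```bash
python3 - <<'E'
from h import *
a=cv2.imread('pics/w1.png')[180:300,280:360]
cv2.imwrite('pics/c2.png',cv2.resize(a,None,fx=5,fy=5,interpolation=2))
for p in [(310,200),(322,200),(314,258),(325,258)]: print(atz('w1',*p,.128))
for p in [(318,20),(318,170)]: print(atz('w1',*p,.065))
E
```

```text
[ 0.5276724 -0.0853693  0.128    ]
[ 0.53629943 -0.08475513  0.128     ]
[ 0.53346945 -0.12950672  0.128     ]
[ 0.54177431 -0.1289145   0.128     ]
[0.5243229  0.04105597 0.065     ]
[ 0.53212485 -0.07183357  0.065     ]
```

View pics/c2.png

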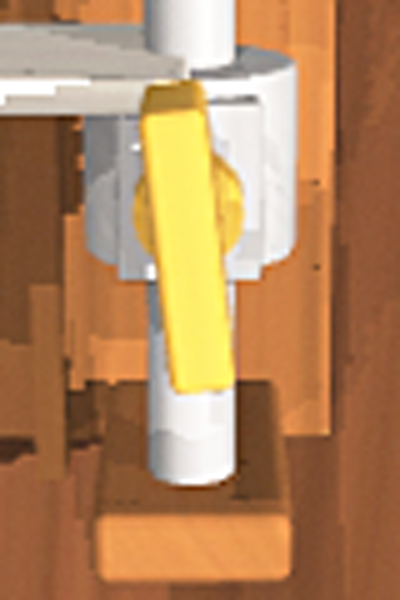

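```bash
python3 - <<'E'
from h import *
a=atz('w1',315.2,202,.128); b=atz('w1',320.7,257.5,.128); c=(a+b)/2; d=a-b
psi=np.arctan2(-d[0],d[1]); r=atz('w1',318.5,20,.065)-atz('w1',318,170,.065); ry=np.arctan2(-r[0],r[1])
print(c,np.linalg.norm(d),psi,ry)
q=.072
np.save('g.npy',[c[0],c[1],psi])
manip.command_gripper(.04,f_grip=100)
manip.move_to([c[0],c[1],.18],down(psi))
manip.servo_line([c[0],c[1],.121],rate=.08)
print(manip.get_contact_force(),manip.get_position(),manip.get_time())
snap('wrist','w2')
E
```

```text
[ 0.53500378 -0.10765298  0.128     ] 0.04275923800334586 0.16423469632285154 0.06562220023510468
[0.01620904 0.04376394 0.67433007] [ 0.53535828 -0.1077254   0.12128417] 4.1583
```

View pics/w2.png

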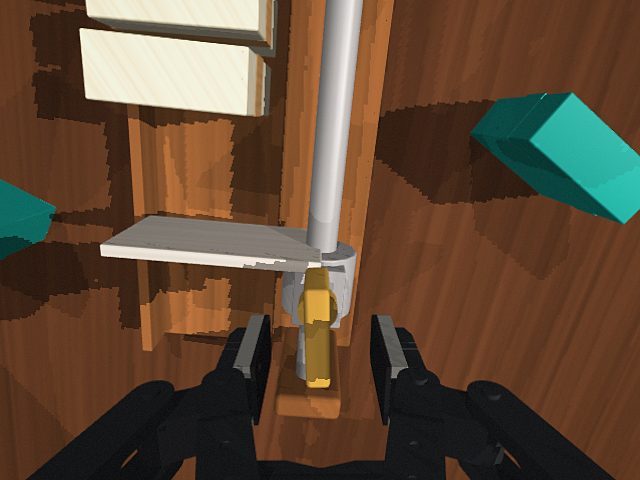

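The wing (x≈318) is centred between the open pads (270 and 371). I close the gripper and turn.

```bash
cat >> h.py <<'E'
RY=.069
U=np.array([-np.sin(RY),np.cos(RY),0]); X=np.array([np.cos(RY),np.sin(RY),0])
def st(t=''):
    f=np.array(manip.get_contact_force()); p=np.array(manip.get_position())
    print(t,'t%.1f'%manip.get_time(),'F u %.1f x %.1f z %.1f'%(f@U,f@X,f[2]),'Mz %.2f'%manip.get_torque()[2],'pos u %.4f x %.4f z %.4f'%(p@U,p@X,p[2]),'w %.4f g %.0f'%(manip.get_width(),manip.get_grip_force()),'j6 %.3f'%manip.get_joint_positions()[5])
E
python3 - <<'E'
from h import *
print(proj('w2',[*np.load('g.npy')[:2],.128]))
manip.command_gripper(0.0,f_grip=100); st('closed')
q=np.array(manip.get_joint_positions()); np.save('q0.npy',q)
for k in range(1,7):
    q2=q.copy(); q2[5]-=.2*k; manip.set_joints(q2); st(k)
    if abs(np.array(manip.get_contact_force())).max()>40: break
snap('wrist','w3')
E
```

```text
(np.float64(318.60809873719734), np.float64(340.749310179938))
closed t4.6 F u -0.4 x -5.2 z 9.3 Mz 0.13 pos u -0.1444 x 0.5255 z 0.1217 w 0.0062 g 99 j6 -0.385
1 t4.9 F u -0.7 x -0.8 z -0.3 Mz 0.11 pos u -0.1445 x 0.5254 z 0.1218 w 0.0063 g 99 j6 -0.581
2 t5.2 F u 0.3 x -0.9 z 0.5 Mz 0.09 pos u -0.1444 x 0.5253 z 0.1217 w 0.0063 g 99 j6 -0.779
3 t5.5 F u 0.1 x -1.3 z -0.0 Mz 0.09 pos u -0.1444 x 0.5253 z 0.1217 w 0.0059 g 99 j6 -0.978
4 t5.8 F u 0.4 x -2.6 z 0.3 Mz 0.09 pos u -0.1444 x 0.5252 z 0.1216 w 0.0058 g 99 j6 -1.177
5 t6.2 F u -0.4 x -2.8 z 0.7 Mz 0.13 pos u -0.1444 x 0.5253 z 0.1217 w 0.0058 g 99 j6 -1.377
6 t6.5 F u -0.7 x -2.7 z 0.7 Mz 0.06 pos u -0.1444 x 0.5252 z 0.1216 w 0.0062 g 99 j6 -1.577
```

View pics/w3.png

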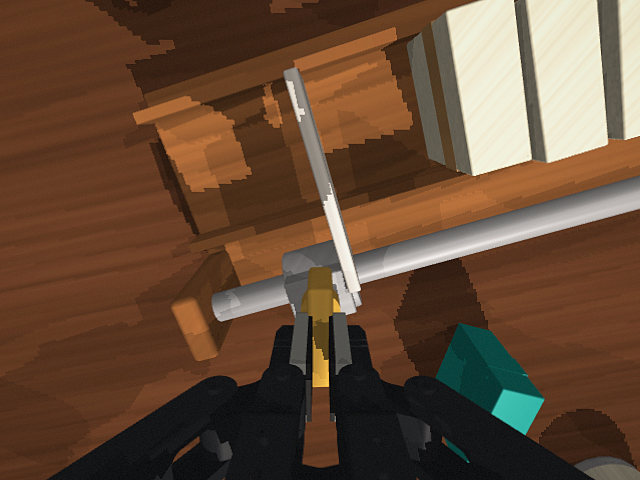

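The wing turned together with the gripper, to about 1.3 rad. The follower hasn't moved. Now I slide it along the rod with force checks.

```bash
python3 - <<'E'
from h import *
p0=np.array(manip.get_position()); np.save('p0.npy',p0)
def go(s,r): manip.servo_line(p0+U*s,rate=r)
def fu(): return -np.array(manip.get_contact_force())@U
s=0
for s in (.01,.02,.03): go(s,.04); st(s)
while s<.11:
    s+=.002; go(s,.03); f=fu()
    if round(s*1000)%6==0 or f>3.5: st('%.3f'%s)
    if f>5 or manip.get_time()>28: break
E
```

```text
0.01 t6.9 F u 1.4 x -3.6 z 1.5 Mz -0.01 pos u -0.1341 x 0.5252 z 0.1216 w 0.0062 g 99 j6 -1.566
0.02 t7.3 F u 1.4 x -4.0 z 2.3 Mz -0.07 pos u -0.1243 x 0.5251 z 0.1216 w 0.0064 g 99 j6 -1.549
0.03 t7.7 F u 1.8 x -4.3 z 1.9 Mz -0.05 pos u -0.1143 x 0.5251 z 0.1216 w 0.0061 g 99 j6 -1.531
0.036 t8.5 F u 0.0 x -5.0 z 3.1 Mz -0.07 pos u -0.1084 x 0.5251 z 0.1216 w 0.0063 g 99 j6 -1.521
0.042 t9.2 F u 0.6 x -5.6 z 2.9 Mz -0.09 pos u -0.1024 x 0.5250 z 0.1216 w 0.0061 g 99 j6 -1.510
0.048 t10.0 F u 2.2 x -4.8 z 2.7 Mz -0.03 pos u -0.0964 x 0.5250 z 0.1216 w 0.0063 g 99 j6 -1.499
0.054 t10.7 F u 1.1 x -5.1 z 3.6 Mz -0.05 pos u -0.0904 x 0.5250 z 0.1216 w 0.0061 g 100 j6 -1.488
0.060 t11.5 F u 1.4 x -6.1 z 3.1 Mz -0.06 pos u -0.0843 x 0.5249 z 0.1216 w 0.0061 g 100 j6 -1.477
0.066 t12.2 F u 0.6 x -5.7 z 3.9 Mz -0.07 pos u -0.0784 x 0.5249 z 0.1216 w 0.0062 g 100 j6 -1.466
0.072 t13.0 F u 1.1 x -5.5 z 3.4 Mz -0.03 pos u -0.0724 x 0.5249 z 0.1216 w 0.0061 g 100 j6 -1.454
0.078 t13.7 F u 0.2 x -6.5 z 2.9 Mz -0.03 pos u -0.0665 x 0.5248 z 0.1216 w 0.0061 g 100 j6 -1.443
0.084 t14.5 F u 0.1 x -5.7 z 4.3 Mz -0.07 pos u -0.0605 x 0.5248 z 0.1216 w 0.0061 g 100 j6 -1.432
0.090 t15.2 F u 0.7 x -6.2 z 2.9 Mz -0.04 pos u -0.0545 x 0.5248 z 0.1216 w 0.0063 g 100 j6 -1.421
0.096 t16.0 F u -0.2 x -5.6 z 3.3 Mz -0.04 pos u -0.0485 x 0.5247 z 0.1216 w 0.0059 g 100 j6 -1.410
0.102 t16.7 F u -0.3 x -6.0 z 3.8 Mz -0.06 pos u -0.0425 x 0.5247 z 0.1216 w 0.0061 g 100 j6 -1.398
0.108 t17.5 F u -0.2 x -7.6 z 4.3 Mz -0.12 pos u -0.0365 x 0.5247 z 0.1216 w 0.0066 g 100 j6 -1.387
```

```bash
python3 - <<'E'
from h import *
snap('side','s2'); snap('wrist','w4')
a=cv2.imread('pics/side0.png'); a=cv2.imread('pics/s2.png')[190:330,215:355]; b=cv2.imread('pics/w4.png')
o=np.zeros((420,790,3),np.uint8); o[:392,:392]=cv2.resize(a,(392,392),interpolation=2); o[:294,396:788]=cv2.resize(b,(392,294))
cv2.imwrite('pics/c3.png',o)
E
```

```text
(no output)
```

View pics/c3.png

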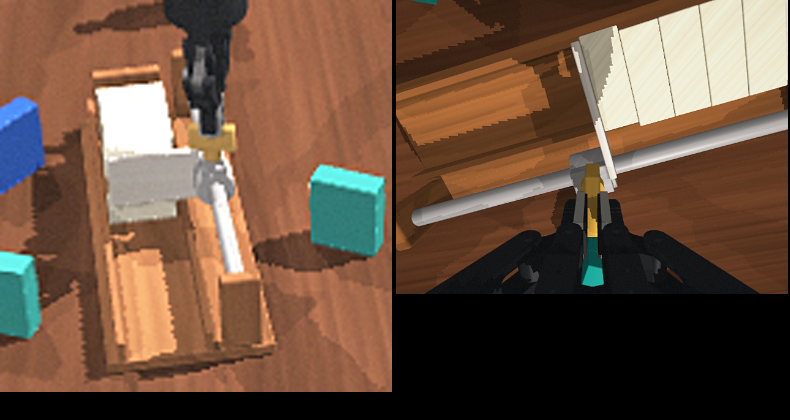

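The row is packed against the follower and the wing is still gripped. I continue in small steps to feel the spring.

```bash
cat > push.py <<'E'
from h import *
import sys
s=float(sys.argv[1]); lim=float(sys.argv[2]); step=float(sys.argv[3]); smax=float(sys.argv[4])
p0=np.load('p0.npy')
def fu():
    v=[]
    for _ in range(4): v.append(-np.array(manip.get_contact_force())@U); manip.hold(.02)
    return np.mean(v)
h=[]
while s<smax and manip.get_time()<38:
    s+=step; manip.servo_line(p0+U*s,rate=.02); f=fu(); h.append((round(s,4),round(float(f),1)))
    if f>lim: break
print(h); st()
E
python3 push.py .108 4 .001 .14
```

```text
[(0.109, -0.2), (0.11, -0.4), (0.111, 0.8), (0.112, 1.2), (0.113, 1.6), (0.114, 1.5), (0.115, 1.5), (0.116, 2.9), (0.117, 5.6)]
 t20.7 F u -5.6 x -6.9 z 4.2 Mz -0.04 pos u -0.0284 x 0.5247 z 0.1216 w 0.0065 g 100 j6 -1.370
```

```bash
python3 push.py .117 9.3 .0005 .1200
```

```text
[(0.1175, 7.2), (0.118, 8.4), (0.1185, 9.4)]
 t21.6 F u -11.0 x -6.7 z 4.3 Mz -0.04 pos u -0.0276 x 0.5247 z 0.1216 w 0.0059 g 100 j6 -1.367
```

```bash
python3 - <<'E'
from h import *
p0=np.load('p0.npy'); psi=np.load('g.npy')[2]; s=.119
manip.servo_line(p0+U*s,rate=.02); manip.hold(.1); st('push')
for k in range(1,8):
    ang=psi+1.2-.18*k
    if k==7: ang=psi-.03
    manip.move_to(p0+U*s,down(ang)); manip.hold(.05); st('s=%.2f'%(ang-.069))
E
```

```text
push t22.0 F u -11.1 x -6.9 z 4.8 Mz -0.03 pos u -0.0273 x 0.5247 z 0.1217 w 0.0061 g 100 j6 -1.366
s=1.12 t22.3 F u -10.9 x -7.6 z 2.4 Mz -0.12 pos u -0.0272 x 0.5247 z 0.1216 w 0.0063 g 100 j6 -1.186
s=0.94 t22.6 F u -10.7 x -6.6 z 3.8 Mz -0.15 pos u -0.0272 x 0.5247 z 0.1216 w 0.0063 g 100 j6 -1.006
s=0.76 t23.0 F u -10.4 x -7.1 z 3.7 Mz -0.12 pos u -0.0272 x 0.5248 z 0.1216 w 0.0059 g 100 j6 -0.826
s=0.58 t23.3 F u -9.1 x -6.5 z 4.0 Mz -0.07 pos u -0.0272 x 0.5248 z 0.1217 w 0.0058 g 100 j6 -0.646
s=0.40 t23.7 F u -10.7 x -5.5 z 5.2 Mz -0.06 pos u -0.0272 x 0.5249 z 0.1217 w 0.0061 g 100 j6 -0.466
s=0.22 t24.0 F u -11.1 x -6.3 z 4.1 Mz -0.13 pos u -0.0272 x 0.5249 z 0.1218 w 0.0063 g 100 j6 -0.286
s=0.07 t24.3 F u -10.9 x -7.3 z 6.1 Mz -0.09 pos u -0.0272 x 0.5249 z 0.1218 w 0.0063 g 100 j6 -0.136
```

```bash
python3 - <<'E'
from h import *
snap('side','s3')
manip.command_gripper(.03); st('open')
p=np.array(manip.get_position()); manip.servo_line([p[0],p[1],.2],rate=.1); st('up')
manip.move_to([p[0],p[1],.28],down(.069))
snap('wrist','w5'); snap('side','s4')
a=cv2.imread('pics/s4.png')[190:330,215:355]; a0=cv2.imread('pics/s3.png')[190:330,215:355]; b=cv2.imread('pics/w5.png')[60:360,170:470]
o=np.zeros((600,800,3),np.uint8); o[:300,:300]=cv2.resize(a0,(300,300),interpolation=2); o[300:,:300]=cv2.resize(a,(300,300),interpolation=2); o[:500,300:800]=cv2.resize(b,(500,500),interpolation=2)
cv2.imwrite('pics/c4.png',o)
E
```

```text
open t24.7 F u -0.3 x -0.1 z 0.4 Mz -0.04 pos u -0.0253 x 0.5261 z 0.1219 w 0.0301 g 0 j6 -0.136
up t25.7 F u 0.7 x 0.6 z -0.8 Mz 0.02 pos u -0.0253 x 0.5257 z 0.1995 w 0.0301 g 0 j6 -0.136
```

View pics/c4.png

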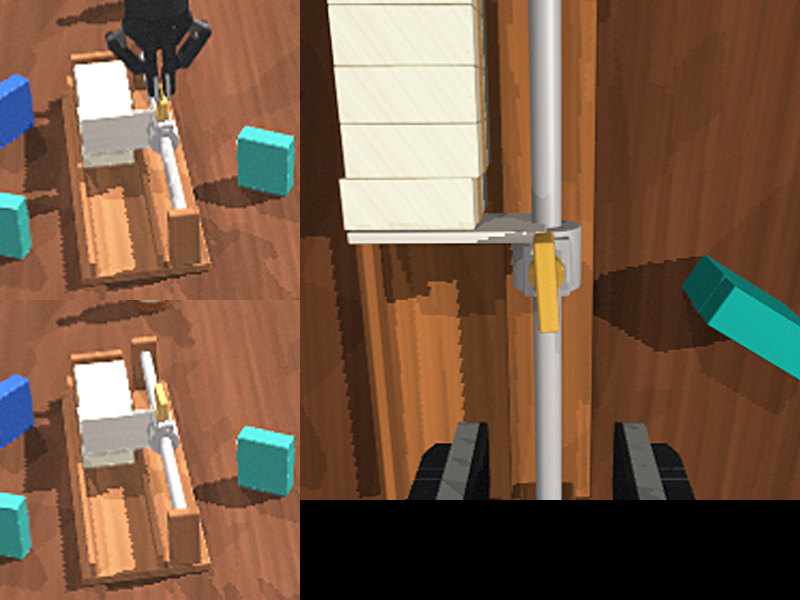

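The wing sits nearly in line with the rod, so the screw is tight. The follower stayed put after release (same place in both side views), and the boxes stand packed and upright. I'm handing it in.

```bash
python3 -c "
from h import *
print(manip.sign_off(),manip.get_time())"
```

```text
the job is handed in; nothing more can be done
the job is handed in; nothing more can be done
```

I handed the job in with the screw turned tight again (about 0.07 rad), the follower clamped, and the row packed and upright. The tool felt about 11 N just before release, so I estimate 8–10 N on the row; that force was not measured after letting go, and no verdict came back.

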